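# Open the sprung palette box

## Robot

A 6-joint arm with a two-finger parallel gripper is mounted at the origin on the work surface. World frame = base frame: x ahead of the robot, y to its left, z up, the work surface at z = 0. Lengths are in mm, angles in rad, forces in N, time in s.
With the tool pointing down it reaches from about 350 to 975 mm from the base axis. Payload 7.1 kg.
Tool frame: the origin (TCP) lies on the front face of the gripper's body, between the roots of the fingers; the fingertips stand 80 mm ahead of it and the grasp point (between the pads) lies 61 mm ahead of it (env.tips_ahead is the distance from the TCP to the fingertips, in mm); z points along the fingers, y is the line along which they close (so a half turn about z gives the same grasp; the last joint's range is limited). The gripper opens to 88 mm and grips with 3 to 60 N. Pads are 20 mm wide; open, the fingers measure 115 mm over their backs; the gripper's body (75 mm by 178 mm) begins 61 mm behind the grasp point.
Start: joints at [-1.297, 0.423, 1.63, -0, 1.089, -0.019], TCP at [180.415, -598.378, 302.675] pointing down, gripper open.
Joint ranges: [-3, 3], [-0.9, 2.11], [0.09, 2.58], [-1.31, 4.45], [0.11, 2.69], [-2.54, 2.54]. Speed limits (rad/s): [2.39, 2.39, 3.01, 3.14, 3.14, 3.14].

## Interface

Orientations are given as a unit quaternion [x, y, z, w].
In Python, from station import env, set_gripper, viewer, workorder gives the robot as it stands. Calls block until the motion is done:
- env.reach(position, orientation): joint-space move of the TCP to a pose.
- env.move_l(position, rot=None, rate=150, f_stop=None): straight line of the TCP; rot=None keeps the orientation; rate is the mean speed in mm/s. With f_stop (N) it stops when the force on the tool has changed by that much, and returns True; else False.
- env.move_joints(angles): joint-space move.
- set_gripper(opening): finger opening in mm; the grip force is fixed at half the most; returns when the fingers have stopped.
- env.hold(seconds).
- env.ik(position, orientation): joint angles nearest the present ones, or None.
- env.read_state(): the state.
- viewer.camera(name): name is "side" or "top" or "wrist"; returns the picture (480x640x3 uint8, blue, green, red); there is no depth.
- viewer.camera_params(name): a dict with "fx", "fy", "cx", "cy" (pixels), "pose" (4x4, takes a point from camera to world coordinates); the wrist camera has in their place "tool_from_camera" (4x4, takes a point from camera to tool coordinates, whose origin is the TCP and whose axes are the flange's). Camera axes: x right, y up, looking along -z (the intrinsics and any distortion apply to the point x, -y, -z); pixel columns grow to the right and rows downward; lengths in mm; the calibration is good to about 2 mm. A picture is of the moment at which its call begins: read the wrist's pose just before it. camera_params takes no time and is no camera call.
A pose or a line that the arm cannot do raises env.IKError and nothing moves.
- workorder.sign_off(): hands the job in; it is judged then, once.
The state is a dict: "time_s": time; "qpos": joint angles; "dq": joint speeds; "tau": joint torques, N m; "tool_pos": TCP position; "orientation": TCP orientation; "force": force on the tool from outside, world axes, zero at the start; "wrist_torque": the same for the moment, N m; "width": finger opening in mm; "grip_force": force on a finger pad.
Only numpy, scipy, OpenCV 4.12 (cv2) and the standard library are available. Lean on these libraries where they do the work, as an engineer would, in place of code of your own. Each camera call takes 0.05 s, during which the arm holds its last target. There are 200 camera calls.

## Task

The white palette box on the painting table is shut. With the fingertips, press down the release tab at the middle of its front so that the sprung lid lifts, then push the lid up and over until it stands fully open by itself, leaning back past upright against its stop. Touch only: do not pick up, tip or shove the box, and leave the jars, brushes and everything else on the table undisturbed.

Things in the scene. Friction and masses are not known exactly. Their poses are not given: they have to be found in the camera images.
- palette_box: White plastic palette box standing loose on the table (about 1.2 kg), 160 mm deep (its x), 260 wide (its y), 40 high when shut (lower part 30, lid 10). Origin: centre of its underside. Its +x points from the front (the tab, roughly towards the robot) to the hinged back; z up. Yawed up to 0.35 rad either way. Colour pans are fixed inside.
- tab_pad (a point): Press point on top of the grey release tab: a flat ledge 46 mm wide, sticking out 32 mm from the middle of the box's front, 24 mm above the table. The point is 18 mm from its pin, 10 from its outer end, 22 in front of the lid's edge. Pressed straight down it sinks 4.5 mm. Behind it a 36 mm wide clip hooks over the lid's edge (top 43 mm high); it leans up to 6 mm towards the ledge as that sinks.
- tab (a joint): Angle of the release tab: 0 at rest (hooked), 0.25 rad fully pressed. A spring returns it: about 3 N to start it, 5 N at the end of its travel. The lid is freed at about 0.15 rad and, once lifted, stays up when the tab is let go.
- lid_edge (a point): Middle of the lid's lower front edge (the rim), 160 mm from the hinge axis; moves with the lid. The lid is a shallow tray, 10 mm thick, open underneath, as wide as the box.
- lid_hinge (a point): Middle of the lid's hinge axis at the top of the box's back wall, 80 mm behind the box's origin and 30 mm above the table; the axis runs along the box's y.
- lid (a joint): Lid angle: 0 shut, 1.57 upright, 1.9 rad fully open at its stop. Freed, a spring lifts it within a second to about 0.7 (front edge then 133 mm above the table), no farther. Pushed on by a finger under or against its front edge or underside: 1 to 2 N at the edge, slow damped hinge. Let go before upright it sinks back to 0.7; past upright it falls gently to its stop and stays.
- jar_tall: Bystander: closed paint jar, 60 mm across, 85 mm high, near the box. Origin: centre of its underside.
- jar_low: Bystander: closed paint jar, 68 mm across, 55 mm high, near the box. Origin: centre of its underside.
- water_pot: Bystander: empty white cup, 74 mm across, 80 mm high, near the box. Origin: centre of its underside.
- brush_near: Bystander: paint brush, 210 mm long, 11 mm thick, lying between the box and the robot. Origin: under its middle; it lies along its x.
- brush_far: Bystander: paint brush, 210 mm long, lying beyond the box. Origin: under its middle.
- bottle: Bystander: green bottle, 72 mm across, 250 mm high, off to the left. Origin: centre of its underside.
- pencil_tin: Bystander: flat steel pencil tin, 185 x 75 x 18 mm, off to one side. Origin: centre of its underside.
- phone: Bystander: telephone, 150 x 74 x 9 mm, off to one side. Origin: centre of its underside.

How it is judged:
By the outcome, as a careful person would: the job done as asked, in the order asked, and still so for the second after the job is handed in, with the robot touching nothing.
It also fails if it takes over 45 s, if anything falls off the work surface, if the arm or the gripper's body presses on something with over 40 N, if the wrist force passes 120 N, or if a joint passes its speed limit or range.

## Working session

There is one attempt and no reset: what is moved stays moved. The work goes in short steps, each a Python script; the robot and the scene stay as the last script left them, time stands still between calls to the robot, and variables do not carry over. Pictures are saved under pics/ and viewed, at most 10 in all, crops included, and the job is handed in when it is done.

```bash
ls; mkdir -p pics
python3 - <<'E'
from station import env, set_gripper, viewer, workorder
import cv2
for n in("top","side"):
    cv2.imwrite(f"pics/{n}0.png",viewer.camera(n)); p=viewer.camera_params(n); print(p)
print(viewer.camera_params("wrist")); print(env.read_state())
E
```

```text
pics
{'fx': 574.5793532145462, 'fy': 574.5793532145462, 'cx': 330.2514172995554, 'cy': 230.56410203056492, 'pose': array([[ 7.03042890e-03,  9.96211307e-01, -8.66810500e-02,
         4.67970265e+02],
       [-9.99923390e-01,  7.88672115e-03,  9.54015311e-03,
        -2.00038543e-01],
       [ 1.01876377e-02,  8.66073380e-02,  9.96190434e-01,
         1.47444755e+03],
       [ 0.00000000e+00,  0.00000000e+00,  0.00000000e+00,
         1.00000000e+00]])}
{'fx': 619.2462954332574, 'fy': 619.2462954332574, 'cx': 319.72977701794406, 'cy': 237.85830164875662, 'pose': array([[-9.99653820e-01,  6.84556672e-03, -2.54042973e-02,
         5.39653102e+02],
       [-2.50128513e-02, -5.46754316e-01,  8.36919396e-01,
         1.25078644e+03],
       [-8.16072165e-03,  8.37265105e-01,  5.46736268e-01,
         8.76515041e+02],
       [ 0.00000000e+00,  0.00000000e+00,  0.00000000e+00,
         1.00000000e+00]])}
{'fx': 364.6377201991494, 'fy': 364.6377201991494, 'cx': 328.87835549391144, 'cy': 239.04324241789962, 'tool_from_camera': array([[ 4.06459292e-04,  9.60185389e-01,  2.79363301e-01,
        
[... 267 characters left out ...]
+00]])}
{'time_s': 0.1, 'qpos': array([-1.29700144e+00,  4.23789077e-01,  1.63060944e+00, -7.34079629e-05,
        1.08860009e+00, -1.90066617e-02]), 'dq': array([ 0.00032167, -0.00112217, -0.00250452,  0.0029286 ,  0.00068087,
        0.00131312]), 'tau': array([ 1.76496851e-04, -5.45612526e+01, -2.74323767e+01,  6.45030895e-02,
        1.88035879e-02, -4.38706616e-05]), 'tool_pos': array([ 180.29703766, -598.0179317 ,  301.96558263]), 'orientation': array([ 9.89299802e-01,  1.45895189e-01, -1.21556783e-04, -6.93151441e-04]), 'force': array([-0.74317585,  0.83566796,  0.95276433]), 'wrist_torque': array([ 0.00722505, -0.02801449,  0.00429278]), 'grip_force': 0.0, 'width': 87.99085208536462}
```

View pics/top0.png

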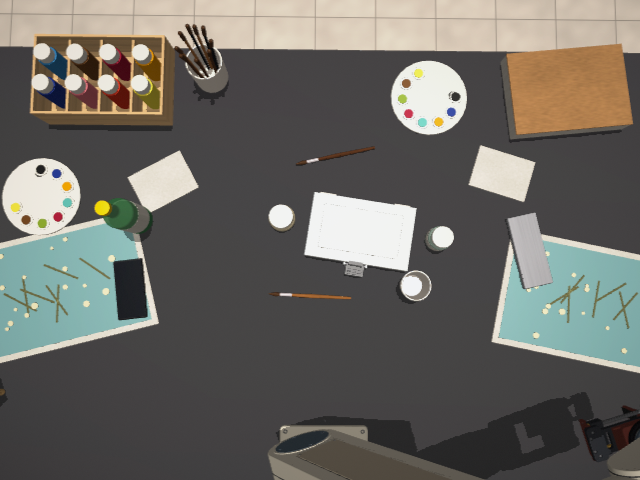

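View pics/side0.png

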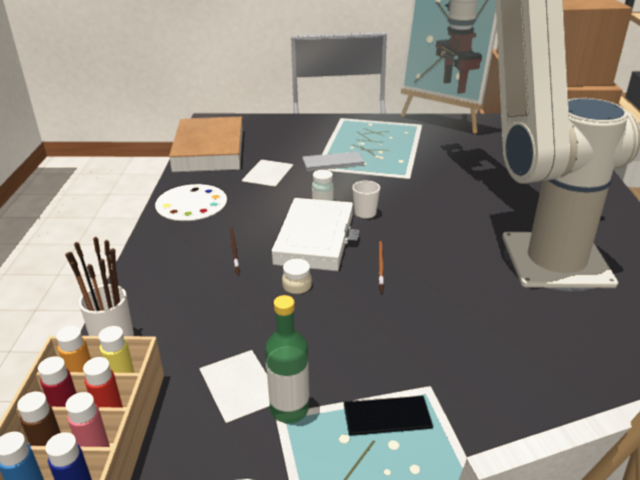

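Top view: the box is at about (361,232), its lid corners are (315,193), (416,206), (408,271) and (305,256), and the tab is at (354,270). The pot (415,286) sits close to the front right corner, the tall jar is at (440,238), the low jar at (281,217), and the near brush runs from (270,294) to (351,297). The side view agrees.

```bash
cat > h.py <<'E'
from station import env, set_gripper, viewer, workorder
import numpy as np, cv2
from scipy.spatial.transform import Rotation as R
def ray(p,T,uv,z):
    d=T[:3,:3]@np.array([(uv[0]-p['cx'])/p['fx'],-(uv[1]-p['cy'])/p['fy'],-1]); o=T[:3,3]
    return o+d*(z-o[2])/d[2]
def wristT(p,s):
    T=np.eye(4);T[:3,:3]=R.from_quat(s['orientation']).as_matrix();T[:3,3]=s['tool_pos'];return T@p['tool_from_camera']
E
python3 - <<'E'
from h import *
im=cv2.imread('pics/top0.png'); p=viewer.camera_params('top');T=p['pose']
roi=np.zeros(im.shape[:2],np.uint8); roi[180:285,296:420]=1
m=((im.min(2)>150)*roi).astype(np.uint8); m[270:,395:]=0
m=cv2.morphologyEx(m,cv2.MORPH_OPEN,np.ones((5,5)))
c=max(cv2.findContours(m,0,2)[0],key=cv2.contourArea)
r=cv2.minAreaRect(c);print(r); b=cv2.boxPoints(r);print(b)
P=np.array([ray(p,T,q,40) for q in b]);print(P.round(1),np.linalg.norm(np.diff(P,axis=0),axis=1),P.mean(0))
for n,uv,z in [('tab',(354,270),24),('pot',(415,286),80),('tall',(441,236),85),('low',(281,217),55),('brushL',(270,294),5),('brushR',(351,297),5)]: print(n,ray(p,T,uv,z).round())
cv2.imwrite('pics/crop.png',cv2.resize(im[180:310,260:460],None,fx=4,fy=4,interpolation=cv2.INTER_CUBIC))
E
```

```text
((360.322998046875, 231.28785705566406), (104.39095306396484, 66.28409576416016), 8.972626686096191)
[[303.59732 255.88382]
 [313.93515 190.41083]
 [417.04868 206.6919 ]
 [406.71085 272.1649 ]]
[[ 528.8   52.1   40. ]
 [ 694.1   27.9   40. ]
 [ 654.9 -232.2   40. ]
 [ 490.2 -205.3   40. ]] [166.97642432 263.00382634 166.88258191] [591.98314143 -89.36881822  40.        ]
tab [495. -75.  24.]
pot [ 456. -220.   80.]
tall [ 578. -283.   85.]
low [624. 109.  55.]
brushL [433. 138.   5.]
brushR [427. -68.   5.]
```

View pics/crop.png

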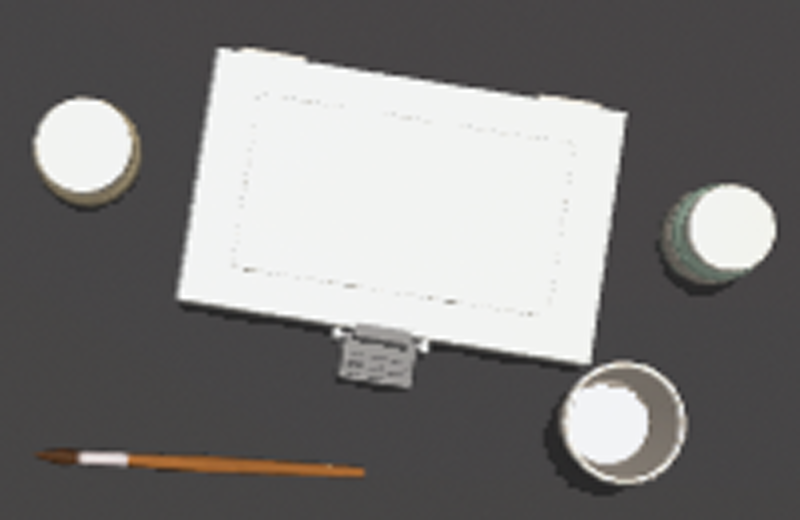

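```bash
cat >> h.py <<'E'
def fit(P):   # P: BL BR FR FL lid corners in world -> (x,y,yaw)
    L=np.array([[80,130],[80,-130],[-80,-130],[-80,130]])
    c=P[:,:2].mean(0); q=P[:,:2]-c
    return (*c, np.arctan2((L[:,0]*q[:,1]-L[:,1]*q[:,0]).sum(),(L*q).sum()))
def w(B,x,y,z): # box->world
    c,s=np.cos(B[2]),np.sin(B[2]); return np.array([B[0]+c*x-s*y,B[1]+s*x+c*y,z])
def ori(B,phi,flip): # tool z in box xz plane, phi below horizontal; tool y along box y
    zt=np.array([np.cos(phi),0,-np.sin(phi)]); yt=np.array([0,-1. if not flip else 1.,0]); xt=np.cross(yt,zt)
    return R.from_euler('z',B[2])*R.from_matrix(np.c_[xt,yt,zt])
def tcp(B,tip,phi,flip): # tip=(x,z) or (x,y,z) in box frame
    o=ori(B,phi,flip); t=w(B,tip[0],0,tip[1]); return t-env.tips_ahead*o.as_matrix()[:,2], o.as_quat()
H=np.array([80.,30.])
def lidpt(th,r,off): # point at distance r from hinge, off below the underside
    return H+r*np.array([-np.cos(th),np.sin(th)])-off*np.array([np.sin(th),np.cos(th)])
E
python3 - <<'E'
from h import *
p=viewer.camera_params('top')
P=np.array([ray(p,p['pose'],q,40) for q in [(314.25,192),(416.75,207.5),(408,270.5),(304.25,255)]])
B=fit(P);print(B); print((P-np.array([w(B,*a,40) for a in [(80,130),(80,-130),(-80,-130),(-80,130)]])).round(1))
print('tab pred',w(B,-102,0,24), 'seen',ray(p,p['pose'],(354,271),24))
for f in (0,1):
    print('press',env.ik(*tcp(B,(-105,24),np.pi/2-.2,f)))
    for phi in (.2,.45,.7,1.): print(f,phi,[np.round(x,2) if (x:=env.ik(*tcp(B,lidpt(th,130,20),phi,f))) is not None else None for th in (.7,1.8)])
E
```

```text
(np.float64(592.0554325717547), np.float64(-90.59586073349018), np.float64(-0.14264857302177586))
[[ 0.3  0.4  0. ]
 [ 0.1 -0.7  0. ]
 [-0.1 -0.7  0. ]
 [-0.3  1.1  0. ]]
tab pred [491.09145337 -76.09500202  24.        ] seen [492.38433795 -74.64924817  24.        ]
press [-0.18290296  0.53555967  2.14797935  0.03130114  0.25833236  1.50108038]
0 0.2 [array([-0.21,  1.04,  2.41,  3.08,  1.68, -1.59]), array([-0.19,  0.78,  2.23,  3.09,  1.23, -1.56])]
0 0.45 [array([-0.2 ,  0.78,  2.43,  3.08,  1.19, -1.58]), array([-0.19,  0.6 ,  2.19,  3.09,  0.77, -1.55])]
0 0.7 [array([-0.2 ,  0.56,  2.36,  3.08,  0.65, -1.55]), array([-0.18,  0.48,  2.1 ,  3.04,  0.31, -1.5 ])]
0 1.0 [None, array([-0.18,  0.44,  1.93,  0.09,  0.2 ,  1.46])]
press [-0.18290296  0.53555967  2.14797935  0.03130114  0.25833236 -1.64051227]
1 0.2 [array([-0.21,  1.04,  2.41,  3.08,  1.68,  1.55]), array([-0.19,  0.78,  2.23,  3.09,  1.23,  1.58])]
1 0.45 [array([-0.2 ,  0.78,  2.43,  3.08,  1.19,  1.57]), array([-0.19,  0.6 ,  2.19,  3.09,  0.77,  1.59])]
1 0.7 [array([-0.2 ,  0.56,  2.36,  3.08,  0.65,  1.59]), array([-0.18,  0.48,  2.1 ,  3.04,  0.31,  1.64])]
1 1.0 [None, array([-0.18,  0.44,  1.93,  0.09,  0.2 , -1.69])]
```

```bash
echo 'B=(592.06,-90.6,-.1426)' >> h.py
python3 - <<'E'
from h import *
set_gripper(0)
env.reach(*tcp(B,(-105,150),np.pi/2-.2,1))
env.move_l(tcp(B,(-105,70),np.pi/2-.2,1)[0])
s=env.read_state(); im=viewer.camera('wrist'); cv2.imwrite('pics/w1.png',im)
p=viewer.camera_params('wrist');T=np.linalg.inv(wristT(p,s))
for a in [(-112,0,24),(-112,23,24),(-112,-23,24),(-80,130,40),(-80,-130,40),(-105,0,70)]:
    c=T@np.r_[w(B,*a),1]; print(a,p['cx']+p['fx']*c[0]/-c[2],p['cy']-p['fy']*c[1]/-c[2])
print(s['time_s'],s['width'],s['force'],s['tool_pos'],tcp(B,(-105,70),np.pi/2-.2,1)[0])
E
```

```text
(-112, 0, 24) 331.26002052312026 240.06091044548552
(-112, 23, 24) 370.3878466825404 240.06753472100658
(-112, -23, 24) 292.1372228738679 240.0542870212826
(-80, 130, 40) 551.753141747977 300.7696200468647
(-80, -130, 40) 110.89223526331801 300.65106711860204
(-105, 0, 70) 331.70898999661796 297.1035775609617
4.3083 0.3506299391401248 [0.012156   0.28174235 0.20233831] [472.70517161 -73.71780568 148.65636634] [472.39354267 -73.41894748 148.40532623]
```

View pics/w1.png

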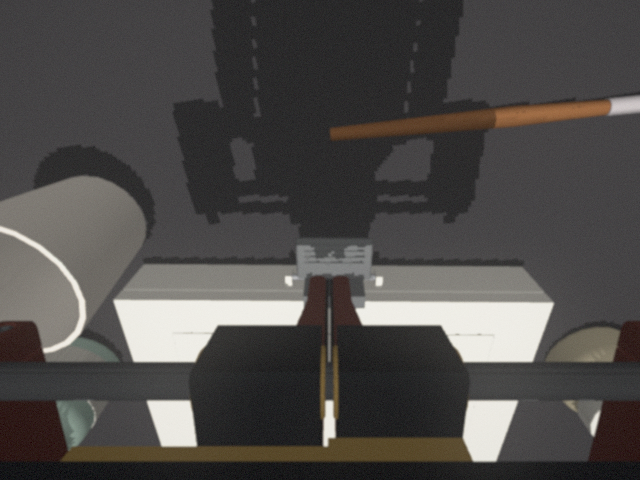

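The wrist view confirms the pose. The tab's outer edge runs from x=297 to 372 at row 240, where I predicted 292 to 370. The lid's front corners are at (117,300) and (551,300), as predicted. I'll press now.

```bash
python3 - <<'E'
from h import *
g=lambda x,z:tcp(B,(x,z),np.pi/2-.2,1)[0]
env.move_l(g(-105,30),rate=60)
f0=env.read_state()['force']
r=env.move_l(g(-105,18.5),rate=15,f_stop=10); s=env.read_state(); print(r,s['tool_pos'],g(-105,18.5),s['force']-f0)
env.hold(1.0); print(env.read_state()['force']-f0)
cv2.imwrite('pics/side1.png',viewer.camera('side'))
print(env.read_state()['time_s'])
E
python3 -c "
import cv2;a=cv2.imread('pics/side1.png')[120:320,200:440];cv2.imwrite('pics/s1c.png',cv2.resize(a,None,fx=3,fy=3))"
```

```text
True [472.37288502 -73.42122139  97.70474525] [472.39354267 -73.41894748  96.90532623] [-2.02821415 -0.93607073  8.22175866]
[-1.70777203 -0.65747238  8.15117306]
6.9333
```

View pics/s1c.png

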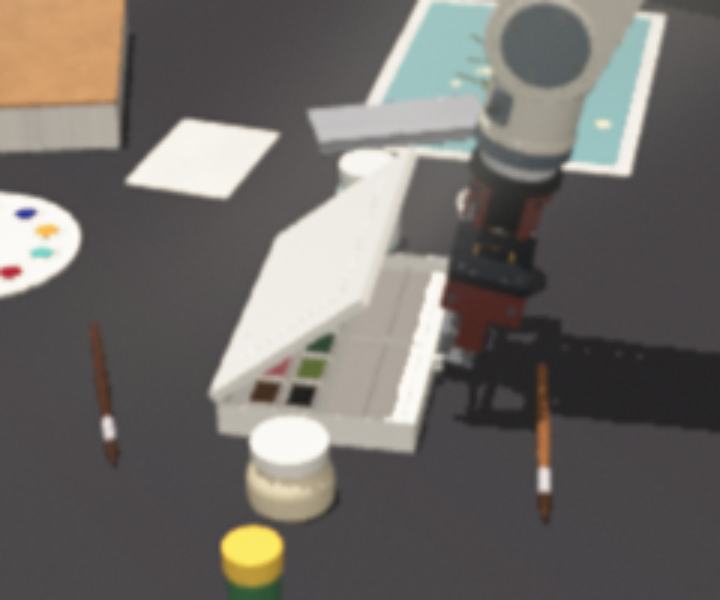

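The lid has lifted to about 0.7, with the edge near (410,155) in the crop, and nothing else has moved. Next I'll retract, turn the wrist high above the table, and enter under the lid.

Run:
```python
from h import *
g=lambda x,z:tcp(B,(x,z),np.pi/2-.2,1)[0]
env.move_l(g(-115,40),rate=60); env.move_l(g(-150,240),rate=200)
phi=.45; d=np.array([np.cos(phi),-np.sin(phi)]); e=lidpt(.7,130,20)
pre=e-65*d
hi,q=tcp(B,pre+[0,130],phi,0); lo=tcp(B,pre,phi,0)[0]
print(env.ik(hi,q),env.ik(lo,q))
env.reach(hi,q); print(env.read_state()['qpos'].round(2))
env.move_l(lo,rate=150)
cv2.imwrite('pics/side2.png',viewer.camera('side')[100:340,180:460])
s=env.read_state(); print(s['time_s'],s['force'],s['tool_pos']-lo)
a=cv2.imread('pics/side2.png');cv2.imwrite('pics/s2c.png',cv2.resize(a,None,fx=2.5,fy=2.5))
```

```text
[-0.21866592  0.18388523  2.5396012   3.03571885  0.70432438 -1.52312669] [-0.21866592  0.73777765  2.55520639  3.06992661  1.27177682 -1.58278952]
[-0.22  0.18  2.54  3.04  0.7  -1.52]
12.2583 [-0.09873852 -1.24563688 -0.70350249] [ 0.16554564 -0.02645145  0.77913755]
```

View pics/s2c.png

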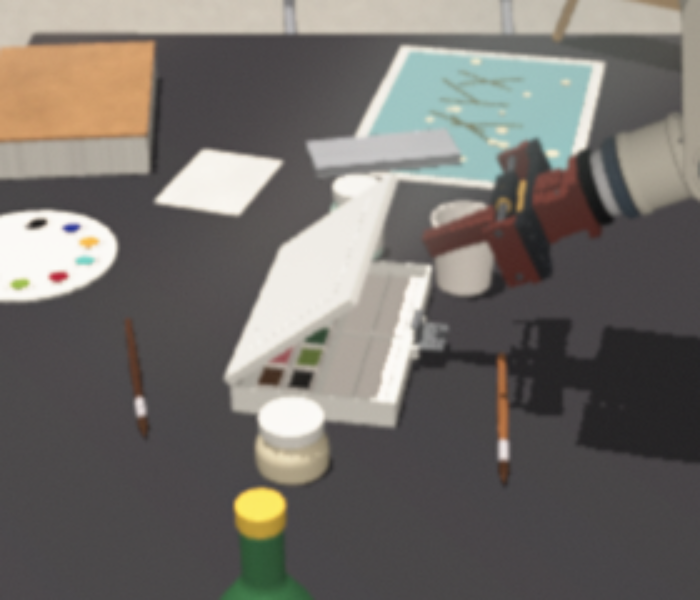

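Run:
```python
from h import *
phi=.45; g=lambda th,off:tcp(B,lidpt(th,130,off),phi,0)[0]
env.move_l(g(.7,20),rate=80); f0=env.read_state()['force']
for th in np.linspace(.8,1.82,9):
    r=env.move_l(g(th,np.interp(th,[.7,1.82],[20,10])),rate=40,f_stop=9)
    s=env.read_state(); print(round(th,2),r,(s['force']-f0).round(1),s['time_s'])
    if r: break
env.hold(.5); print((env.read_state()['force']-f0).round(1))
cv2.imwrite('pics/s3c.png',cv2.resize(viewer.camera('side')[100:340,180:460],None,fx=2.5,fy=2.5))
```

```text
0.8 False [-1.2 -0.6  1.4] 13.725
0.93 False [-1.  -0.3  0.4] 14.325
1.06 False [-1.  -0.2 -0.4] 14.925
1.18 False [-1.3 -0.1  0.6] 15.5167
1.31 False [-0.1 -0.6  0.2] 16.1083
1.44 False [-1.2 -1.1  1. ] 16.7
1.56 False [ 0.5 -0.1  0.9] 17.2917
1.69 False [-0.7 -0.6  0.3] 17.8833
1.82 False [-0.3 -0.7  0.3] 18.475
[-1.  -0.7  1.1]
```

View pics/s3c.png

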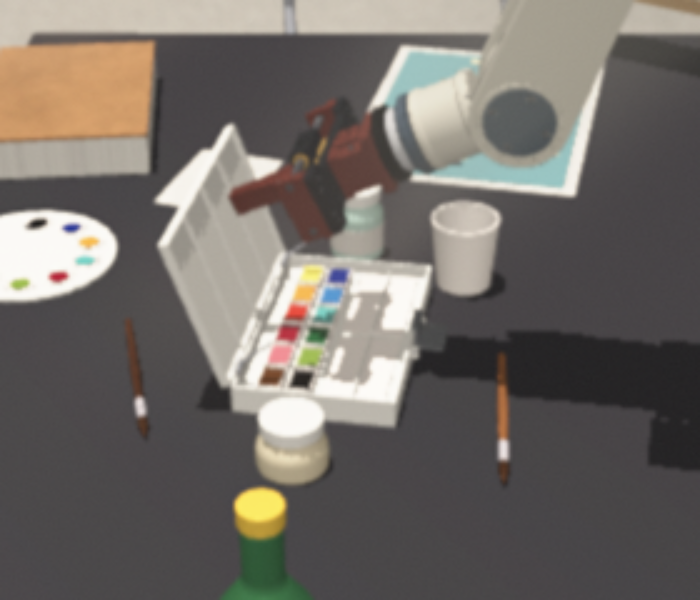

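The lid now leans back past upright and the box hasn't moved. I'll retract, check once more, and hand in.

Run:
```python
from h import *
t=tcp(B,lidpt(1.82,130,10)+[-110,40],.45,0)[0]
env.move_l(t,rate=120); env.hold(1.5)
a=viewer.camera('side')[100:340,180:460]; b=viewer.camera('top')[140:320,250:470]
k=lambda x:cv2.resize(x,(400,int(400*x.shape[0]/x.shape[1])))
a,b=k(a),k(b); h=max(len(a),len(b)); pad=lambda x:cv2.copyMakeBorder(x,0,h-len(x),0,0,0)
cv2.imwrite('pics/end.png',np.hstack([pad(a),pad(b)])); print(env.read_state()['time_s'])
```

```text
21.75
```

View pics/end.png

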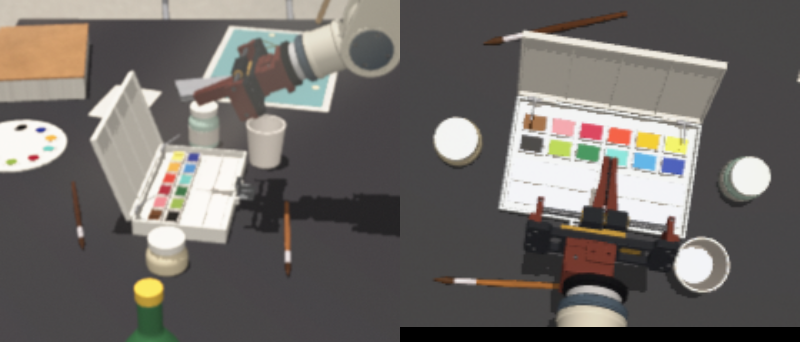

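The lid stands open by itself, leaning back against its stop. The gripper is clear, and the jars, pot and brushes are where they started.

```bash
python3 -c "
from station import workorder; print(workorder.sign_off())"
```

```text
the job is handed in; nothing more can be done
None
```

The palette box was opened as asked: I pressed the tab, the lid lifted, and I pushed it over until it stood open by itself against its stop. In the last pictures nothing else near the box had moved, and I handed the job in at about 22 s.

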